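# Clamp the reference ring on the sprung spindle

### The arm

A 6-joint arm with a two-finger parallel gripper is mounted at the origin on the work surface. World frame = base frame: x ahead of the robot, y to its left, z up, the work surface at z = 0. Lengths are in mm, angles in rad, forces in N, time in s.
With the tool pointing down it reaches from about 300 to 775 mm from the base axis. Payload 14.6 kg.
Tool frame: the origin (TCP) lies on the centre line of the jaws, within the pads' length; the fingertips stand 19 mm ahead of it and the grasp point (between the pads) is the TCP (bot.tip_reach is the distance from the TCP to the fingertips, in mm); z points along the fingers, y is the line along which they close (so a half turn about z gives the same grasp; the last joint's range is limited). The gripper opens to 85 mm and grips with 20 to 120 N. Pads are 22 mm wide; open, the fingers measure 114 mm over their backs; the gripper's body (76 mm by 85 mm) begins 54 mm behind the grasp point. The pads swing forward as they close: fully open they stand 13 mm farther back than shut.
Start: joints at [-1.335, 0.3, 1.521, -0, 1.321, -0.067], TCP at [164, -524.97, 250.281] pointing down, gripper open.
Joint ranges: [-3.03, 3.03], [-0.79, 2.21], [0.23, 2.52], [-1.04, 4.18], [0, 3.07], [-2.55, 2.55]. Speed limits (rad/s): [2.22, 2.22, 2.57, 3.14, 3.14, 3.14].

### API

Orientations are given as a unit quaternion [w, x, y, z].
In Python, from rig import bot gives the robot as it stands. Calls block until the motion is done:
- bot.move_to(position, orientation): joint-space move of the TCP to a pose.
- bot.servo_line(position, attitude=None, speed=150, until_force=None): straight line of the TCP; attitude=None keeps the orientation; speed is the mean speed in mm/s. With until_force (N) it stops when the force on the tool has changed by that much, and returns True; else False.
- bot.move_joints(angles): joint-space move.
- bot.move_gripper(opening, grip_force=None): finger opening in mm; grip_force is the grip in N (None keeps the last); returns when the fingers have stopped.
- bot.dwell(seconds).
- bot.ik(position, orientation): joint angles nearest the present ones, or None.
- bot.read_state(): the state.
- bot.read_camera(name): name is "scene" or "side" or "wrist"; returns a dict with "image" (384x512x3 uint8, blue, green, red), "depth" (384x512 float32, mm along the optical axis (not along the pixel's ray), 0 where there is no reading), "fovy" (degrees; the focal length in pixels is half the picture's height over the tangent of half this angle, whatever the lens; pixels are square), "cx", "cy" (the principal point, pixels), "eye" and "attitude" of the camera in the world; the wrist camera has in their place "mount" (4x4, takes a point from camera to tool coordinates, whose origin is the TCP and whose axes are the flange's). Camera axes: x right, y down, z forward; pixel columns grow to the right and rows downward; lengths in mm; the calibration is good to about 2 mm. A picture is of the moment at which its call begins: read the wrist's pose just before it.
A pose or a line that the arm cannot do raises bot.MotionError and nothing moves.
- bot.finish_job(): hands the job in; it is judged then, once.
The state is a dict: "clock": time; "joint_positions": joint angles; "qvel": joint speeds; "effort": joint torques, N m; "ee_pos": TCP position; "tool_rot": TCP orientation; "ft_force": force on the tool from outside, world axes, zero at the start; "moment": the same for the moment, N m; "grip_width": finger opening in mm; "grip_force": force on a finger pad.
Only numpy, scipy, OpenCV 4.12 (cv2) and the standard library are available. Lean on these libraries where they do the work, as an engineer would, in place of code of your own. Each camera call takes 0.05 s, during which the arm holds its last target. There are 200 camera calls.

### The job

Mount the microscope's reference ring on the spindle fixture: thread the narrow bush down the spindle first, fully home on the sprung seat, then the wide flat reference ring flat on the bush, then the lock collar with its lugs uppermost. Find the angle at which the collar's lugs drop through the slots of the spindle's head, press the stack down against the spring and turn the collar until it stops, so that when you let go its lugs stay caught under the head and it clamps the stack, sitting flat on the ring. Leave the other things on the bench where they are.

Things in the scene. Friction and masses are not known exactly. Their poses are not given: they have to be found in the camera images.
- fixture: Fixed grey base plate 110 x 110 mm, 12 mm thick, on the bench. Origin: centre of its underside, on the axis of the upright steel spindle that stands on it and does not turn; z up. Above the origin the spindle is 28 mm in diameter up to 56 mm, a 17 mm neck from 56 to 67 mm, then the head, then a 17 mm nose up to 88 mm.
- spindle_head (a point): On the spindle's axis at the top of its head, which is 28 mm in diameter, from 67 to 76.5 mm above the fixture's underside (top 3 mm chamfered). One straight slot, 11 mm wide, crosses the head on both sides of the nose. Its direction is within 0.5 rad of the fixture's x axis, differs each time and is not measured: find it by eye or touch.
- spindle_neck (a point): On the spindle's axis in the middle of the neck, 61.5 mm above the fixture's underside. Below the head the collar's lugs can turn about 65 degrees either way from the slot, up to two stops. Axes as the fixture's, not the slot's.
- seat_top (a point): Top centre of the sprung seat, a dark disc 42 mm in diameter round the spindle, 30 mm above the fixture's underside when free. It sinks up to 12 mm: 6 N starts it moving, and about 0.6 N more per mm.
- bush: Narrow steel bush: ring 46 mm outside, 30.5 mm bore, 16 mm tall, about 0.1 kg. Origin: centre of its underside; z along its axis (up as it lies). First on the spindle; either end up will do.
- reference_ring: Wide flat aluminium ring: 62 mm outside, 30.5 mm bore, 10 mm tall, about 0.1 kg. Origin: centre of its underside; z along its axis. Second on the spindle, on top of the bush.
- collar: Dark steel lock collar: ring 46 mm outside, 30.5 mm bore, 16 mm tall, 0.09 kg. Origin: centre of its underside; z along its axis; it starts right way up. Flat grip blocks, 24 mm long, at +y and -y: 52 mm over their faces. At rest on the unsqueezed stack its underside is 56 mm above the fixture's; it must go down 5 to 10 mm more before it can turn; locked, it is held at 51 mm.
- collar_lugs (a point): On the collar's axis at its top face, 16 mm above its underside, midway between its two lugs. They lie at the collar's +x and -x, stick 5 mm into the bore (20 mm between their tips), are 6 mm wide and fill the top 5 mm of the collar.
- mouse: White computer mouse, 105 x 58 x 32 mm, leave alone. Origin: centre of its underside.
- objective: Brass microscope objective standing on its end, 30 mm in diameter, 48 mm tall, leave alone. Origin: centre of its underside.
- eyepiece: Black eyepiece standing upright, 42 mm in diameter, 56 mm tall, leave alone. Origin: centre of its underside.
- slide_box: Grey closed slide box, 80 x 55 x 26 mm, leave alone. Origin: centre of its underside.
- lens_cap: Black solid lens cap without a hole, 48 mm in diameter, 12 mm tall, leave alone. Origin: centre of its underside.
- dish: White shallow specimen dish, 90 mm in diameter, 18 mm tall, leave alone. Origin: centre of its underside.
- screwdriver: Screwdriver lying on the bench, 170 mm long, leave alone. Origin near its middle, x along it.
Not all that is in view belongs to the job. Of the things that look like the fixture, the smallest one is meant.

How it is judged (in metres and radians):
On the way, in this order (a step that is already met when the one before it is completed fails the run):
1. the bush is threaded fully home on the sprung seat (z of bush in the frame of seat_top between -0.0025 and 0.0025 m and horizontal distance between bush and seat_top below 0.004 m and angle between bush's own z axis and vertical below 0.08 rad), for 0.2 s.
2. the reference ring lies flat on the bush (all of step 1 and z of reference_ring in the frame of bush between 0.0135 and 0.0185 m and horizontal distance between reference_ring and bush below 0.004 m and angle between reference_ring's own z axis and vertical below 0.08 rad), for 0.2 s.
At the end, for the whole second after the job is handed in: Bush on the seat, reference ring on the bush and collar on the ring, each within 2.5 mm in height and 4 mm of the axis below it and tilted less than 0.08 rad, all at rest; the collar's underside 48 to 53.5 mm above the fixture's underside, so that its lugs hold it under the head against the spring (all of step 2 and z of collar in the frame of reference_ring between 0.0075 and 0.0125 m and horizontal distance between collar and reference_ring below 0.004 m and angle between collar's own z axis and vertical below 0.08 rad and z of collar in the frame of fixture between 0.048 and 0.0535 m and linear speed of each of bush, reference_ring, collar below 0.01 m/s); the robot touches nothing.
It fails at once if a bystander is moved by more than 30 mm (distance of any of mouse, objective, eyepiece, slide_box, lens_cap, dish, screwdriver from where it was at the start of the episode above 0.03 m).
It also fails if it takes over 72 s, if anything falls off the work surface, if the arm or the gripper's body presses on something with over 40 N, if the wrist force passes 120 N, or if a joint passes its speed limit or range.

## Working session

There is one attempt and no reset: what is moved stays moved. The work goes in short steps, each a Python script; the robot and the scene stay as the last script left them, time stands still between calls to the robot, and variables do not carry over. Pictures are saved under pics/ and viewed, at most 10 in all, crops included, and the job is handed in when it is done.

```bash
mkdir -p pics; ls
cat > h.py <<'E'
import numpy as np, cv2
from rig import bot
from scipy.spatial.transform import Rotation as R
def rot(q): return R.from_quat([q[1],q[2],q[3],q[0]])
def cloud(name):
    s=bot.read_state(); c=bot.read_camera(name); d=c["depth"]; f=d.shape[0]/2/np.tan(np.radians(c["fovy"])/2)
    v,u=np.mgrid[:d.shape[0],:d.shape[1]]
    P=np.stack([(u-c["cx"])/f*d,(v-c["cy"])/f*d,d],-1)
    if "mount" in c:
        M=np.array(c["mount"]); P=P@M[:3,:3].T+M[:3,3]; P=P@rot(s["tool_rot"]).as_matrix().T+np.array(s["ee_pos"])
    else:
        A=np.array(c["attitude"]); A=A if A.shape==(3,3) else rot(A).as_matrix()
        P=P@A.T+np.array(c["eye"])
    P[d==0]=np.nan
    return c["image"],P
E
python3 - <<'E'
from h import *
for n in("scene","side"):
    im,P=cloud(n); cv2.imwrite(f"pics/{n}0.png",cv2.resize(im,(800,600))); np.savez(f"pics/{n}0.npz",im=im,P=P)
s=bot.read_state(); print(s)
E
```

```text
pics
{'clock': 0.1, 'joint_positions': array([-1.33460769e+00,  3.00405021e-01,  1.52151896e+00, -2.20390095e-05,
        1.32071064e+00, -6.65891253e-02]), 'qvel': array([ 0.00141931, -0.00237786, -0.00254376, -0.00057746, -0.00062395,
       -0.00065549]), 'effort': array([ 8.38485880e-05, -5.44380069e+01, -3.62370014e+01, -9.61625847e-05,
        3.02507513e-03, -2.53094902e-05]), 'ee_pos': array([ 163.94815439, -524.79446305,  249.78383383]), 'tool_rot': array([-5.18208582e-04,  9.88562027e-01,  1.50813952e-01, -5.47633748e-05]), 'ft_force': array([-0.1168342 ,  0.26493871, -0.45093367]), 'moment': array([ 0.01720774, -0.0619871 , -0.04012417]), 'grip_force': 0.0, 'grip_width': 85.24747485992845}
```

View pics/scene0.png

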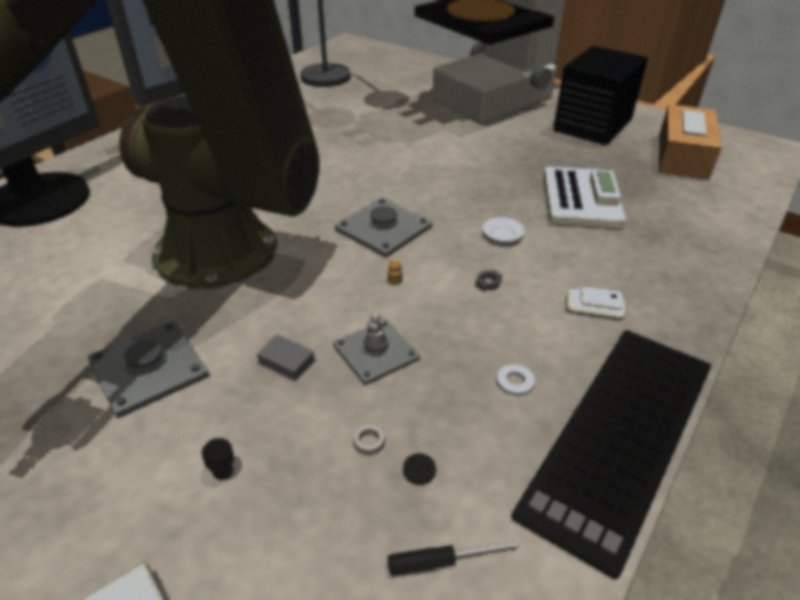

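View pics/side0.png

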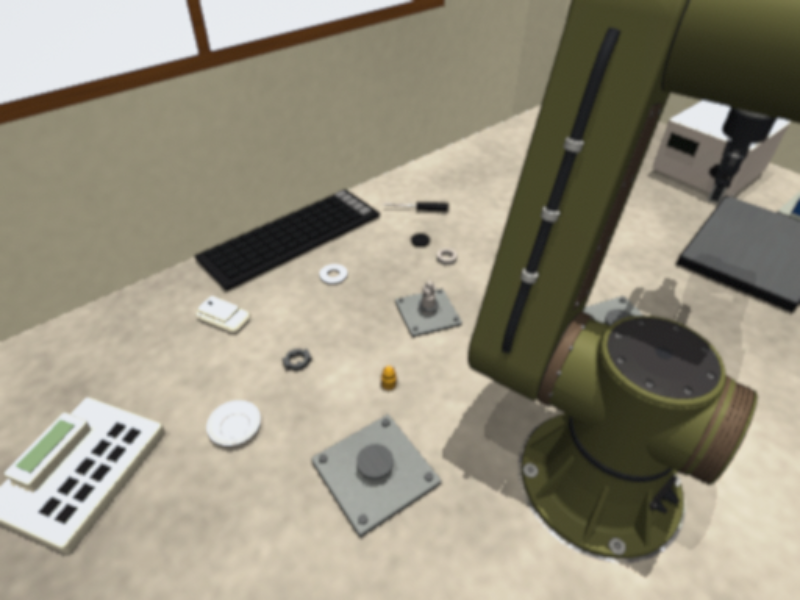

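Scene picture (800x600):
- Plates: (383,225), (147,365) and (376,350). The one at (376,350) is the smallest and the only one with a steel spindle and head, so it is the fixture.
- Bush: (369,439), a narrow steel ring.
- Reference ring: (516,379), wide and bright. The dish at (503,231) is not it.
- Collar: (488,279), dark with grip blocks. The lens cap at (419,469) is solid.

I'll get positions from depth next.

Run:
```python
import numpy as np, cv2
for n,L in (("scene",dict(fix=(376,350,75,75),bush=(369,439,40,40),ring=(516,379,40,40),collar=(488,279,35,30))),("side",dict(fix=(428,305,55,55),bush=(446,257,25,20),ring=(333,273,30,25),collar=(297,358,35,30)))):
    z=np.load(f"pics/{n}0.npz"); P=z["P"]
    for k,(u,v,a,b) in L.items():
        s=np.s_[int((v-b)*.64):int((v+b)*.64),int((u-a)*.64):int((u+a)*.64)]
        p=P[s].reshape(-1,3); t=p[p[:,2]>(6)]; mx=np.nanmax(p[:,2])
        lo,hi=np.percentile(t,[2,98],axis=0); print(n,k,len(t),"mean",t.mean(0).round(),"bb",((lo+hi)/2).round(),(hi-lo).round(),"max",round(mx,1))
        if k=="fix":
            q=p[p[:,2]>40]; print("  spindle",q.mean(0).round(1),len(q)); q=p[(p[:,2]>7)&(p[:,2]<16)]; print("  plate rect",cv2.minAreaRect(q[:,:2].astype(np.float32)))
z=np.load("pics/scene0.npz");im=z["im"]
cs=[cv2.resize(im[int(v*.64)-32:int(v*.64)+32,int(u*.64)-43:int(u*.64)+43],(400,300),interpolation=2) for u,v in((376,350),(369,439),(516,379),(488,279))]
cv2.imwrite("pics/crop.png",np.vstack([np.hstack(cs[:2]),np.hstack(cs[2:])]))
```

```text
scene fix 1440 mean [451. -60.  19.] bb [442. -16.  42.] [146. 269.  70.] max 89.0
  spindle [458.4 -56.1  63.9] 166
  plate rect ((446.5245361328125, -9.02691650390625), (153.91737365722656, 300.6398010253906), 5.022763252258301)
scene bush 232 mean [ 569. -211.   13.] bb [ 587. -209.   12.] [98. 42. 11.] max 19.1
scene ring 273 mean [681.  25.   9.] bb [681.  26.   9.] [56. 57.  5.] max 13.9
scene collar 134 mean [522. 226.  13.] bb [522. 227.  12.] [41. 52. 11.] max 17.7
side fix 1164 mean [407. -22.  62.] bb [375. -43. 144.] [375. 332. 274.] max 301.0
  spindle [283.6  61.4 187.3] 327
  plate rect ((501.3831787109375, -90.63232421875), (134.91351318359375, 270.249267578125), 48.193233489990234)
side bush 116 mean [ 581. -203.   12.] bb [ 591. -204.   11.] [112.  42.  11.] max 17.8
side ring 150 mean [696.  32.   9.] bb [720.  32.  11.] [140.  57.  10.] max 18.3
side collar 153 mean [517. 233.  14.] bb [518. 233.  12.] [43. 50. 11.] max 18.5
```

View pics/crop.png

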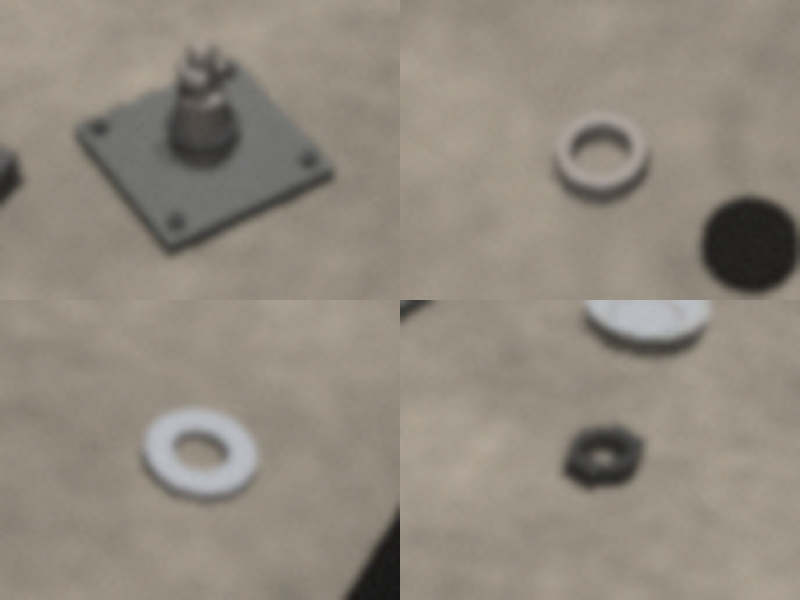

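The crop confirms it: slotted spindle head on the small plate (top left), bush (top right), wide ring (bottom left), and collar with blocks (bottom right). Next are wrist views over each, all at the same tool yaw.

```bash
cat >> h.py <<'E'
def q(psi): return [0,np.cos(psi/2),np.sin(psi/2),0]
def st(*k):
    s=bot.read_state(); print({a:np.round(s[a],2).tolist() for a in ("clock","ee_pos","ft_force","grip_width")+k})
E
python3 - <<'E'
from h import *
c=bot.read_camera("wrist"); M=np.array(c["mount"]); print(M.round(3).tolist(),c["fovy"],bot.tip_reach)
off=M[:3,3]  # camera in tool; aim camera axis over target
psi=np.pi/2; Rm=rot(q(psi)).as_matrix(); ax=Rm@M[:3,2]; eyeo=Rm@off
print("axis",ax,"eyeoff",eyeo)
for n,xy in dict(bush=(568,-208),fix=(458,-58),collar=(520,230),ring=(685,28)).items():
    z=230.; h=z+eyeo[2]-40*(n=="fix")
    p=np.array([xy[0]-eyeo[0]-ax[0]/-ax[2]*h, xy[1]-eyeo[1]-ax[1]/-ax[2]*h, z])
    try: bot.move_to(p,q(psi))
    except bot.MotionError as e: print(n,p,e); continue
    bot.dwell(.2); im,P=cloud("wrist"); np.savez(f"pics/w_{n}.npz",im=im,P=P,p=p); st("joint_positions")
    cv2.imwrite(f"pics/w_{n}.png",im)
ims=[cv2.resize(cv2.imread(f"pics/w_{n}.png"),(400,300)) for n in("bush","fix","collar","ring")]
cv2.imwrite("pics/w.png",np.vstack([np.hstack(ims[:2]),np.hstack(ims[2:])]))
E
```

```text
[[-0.0, -0.956, -0.294, 75.696], [1.0, -0.0, -0.0, -0.094], [0.0, -0.294, 0.956, -122.554], [0.0, 0.0, 0.0, 1.0]] 58.289871784835746 19.0
axis [-3.33079508e-04 -2.93896953e-01 -9.55837052e-01] eyeoff [-9.38462952e-02  7.56964635e+01  1.22553912e+02]
{'clock': 2.33, 'ee_pos': [568.05, -175.79, 230.03], 'ft_force': [-0.28, -0.33, 0.02], 'grip_width': 85.42, 'joint_positions': [-0.36, 0.42, 1.41, -0.0, 1.31, -0.36]}
{'clock': 3.32, 'ee_pos': [458.62, -38.21, 229.74], 'ft_force': [0.8, -0.19, -0.24], 'grip_width': 85.36, 'joint_positions': [-0.16, 0.12, 1.79, -0.0, 1.23, -0.16]}
{'clock': 4.75, 'ee_pos': [520.5, 261.86, 230.24], 'ft_force': [-0.37, 0.26, 1.03], 'grip_width': 85.76, 'joint_positions': [0.4, 0.39, 1.45, -0.0, 1.3, 0.4]}
{'clock': 6.02, 'ee_pos': [684.95, 61.85, 230.37], 'ft_force': [-0.67, 0.71, -0.49], 'grip_width': 85.57, 'joint_positions': [0.04, 0.63, 1.09, 0.0, 1.42, 0.04]}
```

View pics/w.png

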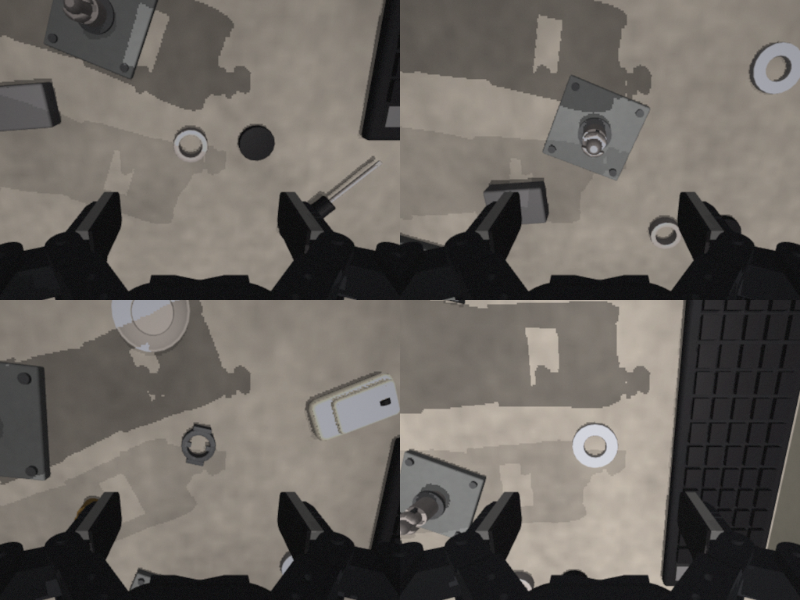

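The 2x2 wrist mosaic (each 400x300) shows bush (190,144) with the lens cap right of it (256,142), fixture (595,130), collar (198,444) with its blocks up and down and slightly tilted, and ring (595,446). I'll fit these from depth, and also view the fixture from two opposite yaws to cancel camera bias.

```bash
cat >> h.py <<'E'
from scipy.optimize import least_squares
def fixfit(P):
    p=P.reshape(-1,3); p=p[np.isfinite(p[:,0])]; near=p[np.hypot(p[:,0]-458,p[:,1]+58)<85]
    pl=near[(near[:,2]>8)&(near[:,2]<16)]; r=cv2.minAreaRect(pl[:,:2].astype(np.float32))
    n=near[(near[:,2]>84.5)&(np.hypot(near[:,0]-458,near[:,1]+58)<30)]
    c=cv2.minEnclosingCircle(n[:,:2].astype(np.float32))
    print("plate",np.round(r[0],1),np.round(r[1],1),round(r[2],1),"z",np.median(pl[:,2]).round(1),"nose",np.round(c[0],1),round(c[1],1),len(n),n[:,2].max().round(1))
def topfit(P,xy,zt,rad):
    p=P.reshape(-1,3); p=p[np.isfinite(p[:,0])]; p=p[(np.hypot(p[:,0]-xy[0],p[:,1]-xy[1])<rad+12)]
    zz=np.median(p[p[:,2]>zt-3.5][:,2]); p=p[abs(p[:,2]-zz)<2]
    d=lambda c:np.hypot(p[:,0]-c[0],p[:,1]-c[1])
    # maximise points inside annulus [15.25,rad]
    f=lambda c:np.sum(np.maximum(0,d(c)-rad)**2+np.maximum(0,15.25-d(c))**2)
    from scipy.optimize import minimize
    r=minimize(f,xy,method="Nelder-Mead"); print("ring",r.x.round(1),"z",zz.round(1),len(p),r.fun.round(2),"mec",np.round(cv2.minEnclosingCircle(p[:,:2].astype(np.float32))[0],1)); return r.x,p
E
python3 - <<'E'
from h import *
g=lambda n:np.load(f"pics/w_{n}.npz")["P"]
fixfit(g("fix")); topfit(g("bush"),(568,-208),16,23); topfit(g("ring"),(685,28),10,31)
c,p=topfit(g("collar"),(520,230),16,23)
q2=p[np.hypot(*(p[:,:2]-c).T)>23.5][:,:2]; q3=p[np.hypot(*(p[:,:2]-c).T)<14][:,:2]
for a in(q2,q3):
    t=np.arctan2(*(a-c).T[::-1]); print(len(a),np.angle(np.mean(np.exp(2j*t)))/2)
print("mar",cv2.minAreaRect(p[:,:2].astype(np.float32)))
P=g("fix");p=P.reshape(-1,3);p=p[np.isfinite(p[:,0])]; cap=g("bush").reshape(-1,3); cap=cap[(cap[:,2]>9)&(cap[:,2]<14)&(np.hypot(cap[:,0]-655,cap[:,1]+208)<45)]; print("cap",cap.mean(0))
for i,psi in enumerate((0,np.pi)):
    M=np.array(bot.read_camera("wrist")["mount"]); Rm=rot(q(psi)).as_matrix(); e=Rm@M[:3,3]; ax=Rm@M[:3,2]; z=160.
    h=z+e[2]-60; bot.move_to([458-e[0]+ax[0]/ax[2]*h,-58-e[1]+ax[1]/ax[2]*h,z],q(psi)); bot.dwell(.2)
    im,P=cloud("wrist"); np.savez(f"pics/f{i}.npz",im=im,P=P); fixfit(P)
    cv2.imwrite(f"pics/f{i}.png",im); st()
ims=[cv2.resize(cv2.imread(f"pics/f{i}.png")[100:280,150:362],(400,340),interpolation=2) for i in(0,1)]
cv2.imwrite("pics/f.png",np.hstack(ims))
E
```

```text
plate [453.8 -49. ] [110.2 110.1] 67.6 z 10.8 nose [458.1 -41.5] 14.6 237 291.1
ring [ 557.3 -206.2] z 14.6 809 0.5 mec [ 557.2 -206.3]
ring [680.1  29.8] z 8.6 1922 0.24 mec [680.2  29.7]
ring [520.4 231.4] z 14.6 1046 1552.82 mec [520.3 231.4]
156 1.3394239331701203
48 -0.22061001757159251
mar ((520.3515014648438, 231.0618438720703), (52.439762115478516, 44.75135803222656), 75.89543151855469)
cap [ 645.15822366 -203.59769374   10.79590026]
plate [453.7 -49.9] [110.2 110. ] 67.7 z 10.8 nose [468.3 -58.1] 28.1 7810 229.6
{'clock': 7.52, 'ee_pos': [451.43, -57.28, 160.0], 'ft_force': [0.19, 0.18, -0.25], 'grip_width': 85.19}
plate [452.9 -48.9] [110.2 109.7] 67.7 z 10.9 nose [449.8 -58. ] 28.8 8134 229.8
{'clock': 10.47, 'ee_pos': [465.18, -57.65, 160.01], 'ft_force': [0.36, 0.02, -0.37], 'grip_width': 85.12}
```

View pics/f.png

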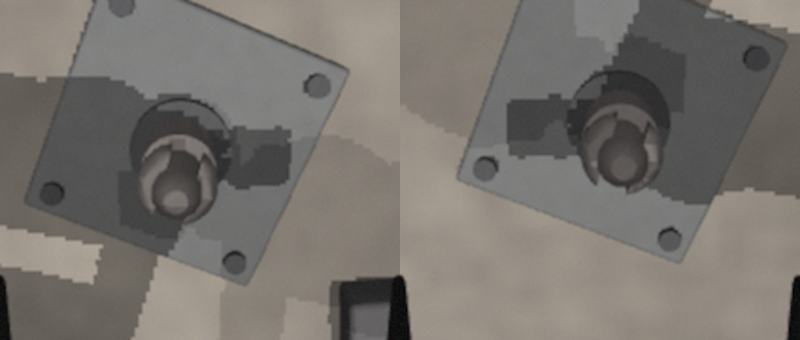

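Both views show the spindle standing on the plate, with a dark slot running near-vertical in the pictures at (185,150) left and (625,140) right. The camera bias is about 0.6 mm and cancels, which puts the axis at (453.3,-49.4). I'll fit the slot angle from the head-top points.

Run:
```python
from h import *
pts=[]
for f,b in(("f0",(.4,-.5,-1.15)),("f1",(-.4,.5,-1.15)),("w_fix",(.5,.4,-1.15))):
    p=np.load(f"pics/{f}.npz")["P"].reshape(-1,3)-np.array(b)-[453.3,-49.4,0]; p=p[np.isfinite(p[:,0])]
    r=np.hypot(p[:,0],p[:,1]); nose=p[(r<15)&(p[:,2]>86)&(p[:,2]<92)]; nz=cv2.minEnclosingCircle(nose[:,:2].astype(np.float32)) if len(nose) else None
    top=p[(r<15)&(r>9.2)&(p[:,2]>72.5)&(p[:,2]<79)]; lo=p[(r<13.5)&(r>9.2)&(p[:,2]<71)&(p[:,2]>55)]
    print(f,"nose",nz,len(top),np.median(top[:,2])if len(top) else 0,len(lo))
    h=np.histogram(np.degrees(np.arctan2(top[:,1],top[:,0])),bins=range(-180,181,15))[0]; print(h)
    pts.append(top)
t=np.vstack(pts)
A=np.radians(np.arange(-90,90,1)); cost=[]
for a in A:
    d=abs(-np.sin(a)*t[:,0]+np.cos(a)*t[:,1]); cost.append(np.sum(d<5.3))
cost=np.array(cost); i=cost.argmin(); print("slot deg",np.degrees(A[i]),cost[i],len(t)); print(cost[60:140])
```

```text
f0 nose ((0.2988716959953308, 0.17202943563461304), 5.843719482421875) 527 75.87418104745191 165
[ 5 20 21 27 28 31 31 35 40  4  0  0 11 39 42 39 38 31 32 29 23  1  0  0]
f1 nose ((0.050978172570466995, -0.34188011288642883), 5.869138240814209) 553 75.96602304972352 152
[ 8 42 44 42 40 38 38 31 25  4  0  0  8 21 20 26 25 32 28 32 39 10  0  0]
w_fix nose ((-0.08605127036571503, 0.12336719036102295), 5.985999584197998) 316 75.55292837706084 113
[10 20 15 10 12 11 11 13 15  4  0  0  6 19 22 23 25 26 24 25 22  3  0  0]
slot deg -16.0 10 1396
[155 144 134 125 110 102  92  79  67  55  43  37  22  14  10  15  23  31
  43  57  68  77  87  95 107 123 133 140 149 165 174 188 198 211 218 226
 243 256 262 277 285 291 304 320 332 340 350 362 372 385 399 408 416 431
 442 453 459 471 483 497 510 515 528 535 538 551 553 560 569 572 573 580
 580 577 588 586 592 594 592 594]
```

The slot is at -16° in the world frame, consistent with a plate x axis of -22.3°. Next I pick and thread the bush.

```bash
cat >> h.py <<'E'
FX=np.array([453.3,-49.4])
def pick(xy,psi,op,lift,f=60):
    bot.move_gripper(op); bot.move_to([*xy,60],q(psi)); 
    hit=bot.servo_line([*xy,6],speed=40,until_force=5); s=bot.read_state(); print("touch",hit,s["ee_pos"].round(1))
    z=s["ee_pos"][2]+lift; bot.servo_line([*xy,z],speed=40); bot.move_gripper(0,f)
    zg=bot.read_state()["ee_pos"][2]; st("grip_force"); bot.servo_line([*xy,zg+110],speed=200); st("grip_force"); return zg
def lower(xy,z0,z1,force=6,speed=35):
    """descend; on a block above z1 try a small spiral of offsets"""
    xy=np.array(xy,float)
    for k in range(12):
        o=np.array([0,0]) if k==0 else .6*np.ceil(k/4)*np.array([np.cos(k*np.pi/2),np.sin(k*np.pi/2)])
        hit=bot.servo_line([*(xy+o),z1-3],speed=speed,until_force=force); z=bot.read_state()["ee_pos"][2]
        print("lower",k,o,hit,"z err",round(z-z1,2))
        if not hit or z<z1+2.5: return True
        bot.servo_line([*(xy+o),z+1.5],speed=40)
    return False
E
python3 - <<'E'
from h import *
psi=np.pi/2
zg=pick([556.8,-206.6],psi,58,4); open("zg","w").write(str(zg))
if bot.read_state()["grip_width"]>40:
    bot.move_to([*FX,zg+100],q(psi)); st()
    ok=lower(FX,0,zg+30); st()
    if ok:
        bot.move_gripper(58); bot.servo_line([*FX,zg+120],speed=200); bot.dwell(.1); st()
E
```

```text
touch True [ 556.8 -206.6   14.4]
{'clock': 13.67, 'ee_pos': [556.94, -206.65, 18.6], 'ft_force': [0.72, 0.5, 4.08], 'grip_width': 42.98, 'grip_force': 61.52}
{'clock': 14.37, 'ee_pos': [556.2, -206.35, 127.19], 'ft_force': [0.13, 0.07, -1.89], 'grip_width': 43.33, 'grip_force': 61.06}
{'clock': 15.14, 'ee_pos': [453.64, -49.61, 118.32], 'ft_force': [0.42, -0.08, -1.34], 'grip_width': 43.65}
lower 0 [0 0] True z err -1.35
{'clock': 17.02, 'ee_pos': [453.31, -49.42, 47.25], 'ft_force': [0.51, 0.28, 4.76], 'grip_width': 43.25}
{'clock': 18.02, 'ee_pos': [452.62, -49.29, 137.12], 'ft_force': [-0.47, 0.79, -0.22], 'grip_width': 58.19}
```

The bush went straight down to the seat. The ring is next.

Run:
```python
from h import *
psi=np.pi/2
zg=pick([679.6,29.4],psi,74,5)
if bot.read_state()["grip_width"]>50:
    bot.move_to([*FX,zg+100],q(psi))
    ok=lower(FX,0,zg+46); st()
    if ok:
        bot.move_gripper(74); bot.servo_line([*FX,zg+150],speed=200); st()
        M=np.array(bot.read_camera("wrist")["mount"]); Rm=rot(q(psi)).as_matrix(); e=Rm@M[:3,3]; ax=Rm@M[:3,2]; z=180.
        h=z+e[2]-60; bot.move_to([FX[0]-e[0]+ax[0]/ax[2]*h,FX[1]-e[1]+ax[1]/ax[2]*h,z],q(psi)); bot.dwell(.15)
        im,P=cloud("wrist"); cv2.imwrite("pics/ring.png",cv2.resize(im[60:280,110:402],(584,440),interpolation=2))
        p=P.reshape(-1,3)-[.5,.4,-1.15]; r=np.hypot(p[:,0]-FX[0],p[:,1]-FX[1]); t=p[(r>17)&(r<29)&(p[:,2]>30)]; print("ring top z",np.percentile(t[:,2],[5,50,95]).round(1),len(t))
```

```text
touch True [679.6  29.4  10.1]
{'clock': 21.03, 'ee_pos': [679.84, 29.41, 15.47], 'ft_force': [1.38, 0.12, 4.74], 'grip_width': 58.51, 'grip_force': 64.88}
{'clock': 21.73, 'ee_pos': [678.92, 29.39, 123.83], 'ft_force': [1.01, -0.07, -1.18], 'grip_width': 58.43, 'grip_force': 64.43}
lower 0 [0 0] True z err -2.48
{'clock': 24.22, 'ee_pos': [453.23, -49.4, 58.99], 'ft_force': [-0.56, 0.14, 4.41], 'grip_width': 58.65}
{'clock': 25.21, 'ee_pos': [452.83, -49.33, 164.47], 'ft_force': [0.54, -0.72, -0.56], 'grip_width': 73.84}
ring top z [ 55.2 237.1 248.1] 6089
```

View pics/ring.png

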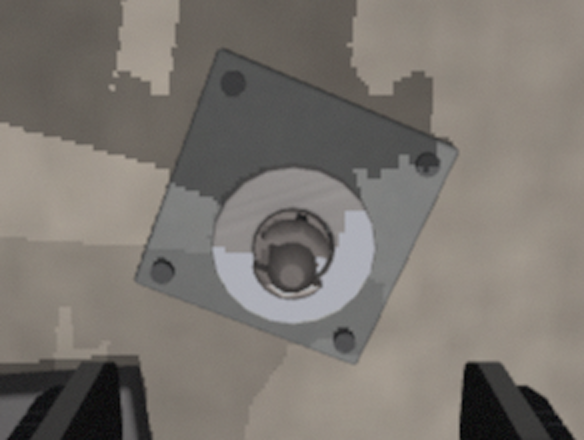

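The ring sits flat and centred round the spindle at (293,245), so the stack is good. The collar is next: pick, lower at the slot angle, press and turn.

Run:
```python
from h import *
psi=np.radians(166.3)
zg=pick([519.9,231.0],psi,64,4.5,100); open("zgc","w").write(str(zg))
if bot.read_state()["grip_width"]>44:
    bot.move_to([*FX,zg+100],q(np.radians(164))); st("joint_positions")
    hit=bot.servo_line([*FX,zg+56],speed=35,until_force=5); s=bot.read_state(); print(hit,"underside",s["ee_pos"][2]-zg); st("moment")
```

```text
touch True [519.8 231.   13. ]
{'clock': 28.78, 'ee_pos': [520.15, 231.1, 18.03], 'ft_force': [-1.21, -1.4, 8.35], 'grip_width': 49.32, 'grip_force': 104.39}
{'clock': 29.48, 'ee_pos': [519.34, 230.77, 126.74], 'ft_force': [0.21, 0.45, -0.51], 'grip_width': 49.41, 'grip_force': 103.43}
{'clock': 30.59, 'ee_pos': [453.68, -48.79, 117.9], 'ft_force': [0.21, 0.59, 0.01], 'grip_width': 49.37, 'joint_positions': [-0.19, 0.26, 1.91, 0.0, 0.97, -1.48]}
False underside 56.16168051092553
{'clock': 32.0, 'ee_pos': [453.42, -49.43, 74.19], 'ft_force': [-0.38, 0.75, -1.61], 'grip_width': 49.47, 'moment': [-0.02, -0.04, 0.02]}
```

The lugs dropped through the slots at the first try, with the underside at 56 mm. Now I press and turn.

Run:
```python
from h import *
zg=float(open("zgc").read())
hit=bot.servo_line([*FX,zg+47],speed=30,until_force=35); st(); print(hit,"underside",bot.read_state()["ee_pos"][2]-zg)
for a in range(154,93,-10):
    bot.move_to([*FX,zg+47],q(np.radians(a))); s=bot.read_state(); print(a,s["clock"].__round__(2),s["moment"].round(2),s["ft_force"].round(1),s["ee_pos"].round(1),s["joint_positions"][5].round(3))
    if abs(s["moment"][2])>1.2: break
```

```text
{'clock': 32.45, 'ee_pos': [453.63, -49.46, 65.22], 'ft_force': [-2.23, 0.17, 7.99], 'grip_width': 49.45}
False underside 47.19107497783978
154 32.74 [-0.02  0.07 -0.05] [ 0.6 -0.5  7.6] [453.9 -49.5  65.4] -1.305
144 33.03 [-0.    0.11 -0.12] [-0.4 -0.1  7.8] [453.9 -49.5  65.5] -1.13
134 33.33 [-0.    0.08 -0.1 ] [-0.8 -0.4  7.1] [453.9 -49.5  65.5] -0.956
124 33.62 [ 0.03  0.11 -0.06] [-0.3 -0.6  6.9] [453.9 -49.5  65.4] -0.781
114 33.91 [ 0.02  0.1  -0.14] [-0.6 -0.5  7.4] [453.9 -49.5  65.4] -0.607
104 34.2 [-0.01  0.27 -0.01] [-0.6  0.3  7.4] [453.7 -49.5  65.4] -0.432
94 34.49 [-0.04  1.13  0.34] [-7.2 -0.6 11.7] [453.1 -49.5  65.2] -0.258
```

The moment rose at the stop, about 66 to 70° from the slot. Next: ease off, let it rise to the locked height, release and check.

Run:
```python
from h import *
zg=float(open("zgc").read()); psi=np.radians(97)
bot.move_to([*FX,zg+47],q(psi)); bot.servo_line([*FX,zg+50.5],speed=25); st("moment")
bot.move_gripper(66); bot.servo_line([*FX,zg+150],speed=200)
psi=np.pi/2
M=np.array(bot.read_camera("wrist")["mount"]); Rm=rot(q(psi)).as_matrix(); e=Rm@M[:3,3]; ax=Rm@M[:3,2]; z=180.
h=z+e[2]-60; bot.move_to([FX[0]-e[0]+ax[0]/ax[2]*h,FX[1]-e[1]+ax[1]/ax[2]*h,z],q(psi)); bot.dwell(.2)
im,P=cloud("wrist"); cv2.imwrite("pics/fin.png",cv2.resize(im[60:280,110:402],(584,440),interpolation=2))
p=P.reshape(-1,3)-[.5,.4,-1.15]; r=np.hypot(p[:,0]-FX[0],p[:,1]-FX[1])
for n,a,b,lo,hi in(("collar top",16.5,22,57,85),("ring top",28,30.5,40,60)):
    t=p[(r>a)&(r<b)&(p[:,2]>lo)&(p[:,2]<hi)]; A=np.c_[t[:,:2]-FX,np.ones(len(t))]; print(n,len(t),np.percentile(t[:,2],[5,50,95]).round(1),"tilt/z",np.linalg.lstsq(A,t[:,2],rcond=None)[0].round(3))
st()
```

```text
{'clock': 35.03, 'ee_pos': [453.11, -49.39, 68.86], 'ft_force': [-6.26, 0.56, 10.66], 'grip_width': 49.45, 'moment': [0.04, 1.15, 0.21]}
collar top 1204 [66.  67.1 68.1] tilt/z [-2.0000e-03  2.0000e-03  6.7065e+01]
ring top 714 [46.8 50.7 51.9] tilt/z [ 1.000e-02 -2.500e-02  5.048e+01]
{'clock': 36.54, 'ee_pos': [452.48, -50.03, 179.35], 'ft_force': [0.28, -0.07, -0.42], 'grip_width': 66.18}
```

View pics/fin.png

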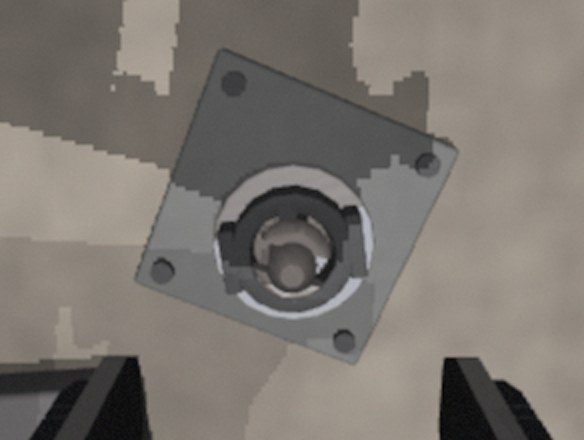

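The picture shows the collar flat on the ring, centred at (293,248), with its blocks left and right, so it is turned away from the slot. Its top is at 67.1 mm, so the underside is at 51 mm, the locked height, and the gripper is clear.

```bash
python3 -c "
from rig import bot
print(bot.finish_job())"
```

```text
the job is handed in; nothing more can be done
None
```

I mounted the bush, reference ring and collar on the spindle and handed the job in at about 37 s of the 72 s allowed; by wrist camera the collar sits flat with its underside at about 51 mm, the locked height. The hand-in call gave no verdict.

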